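Start the three culture timers in order

TASK

Start the three bench timers in the order of the protocol: with the fingertips, lightly press the red key all the way down, where it stays, then the yellow key, then the blue key. Only touch the keys: do not pick up, shift or tip the timers, do not press hard, and leave the dish, cap, rack and jar where they are. Finish with all three keys down and the hand clear of everything.

Things in the scene. Friction and masses are not known exactly. Their poses are not given: they have to be found in the camera images.
- red_timer: Bench timer of the red key: a low white plastic box 90 long (its x) x 62 wide (its y) x 28 mm tall on rubber feet, loose on the table, about 220 g, so it can be pushed about or lifted. Origin: centre of its underside; z up. A green-grey display lies in its top at the -x end; the one round start key, red, stands out of its top 16 mm from the middle towards +x.
- red_key_top (a point): Centre of the top face of the red start key, a flat-topped round key 34 mm in diameter; moves with it. At the start it is 46 mm above the table (18 mm proud of the box); with the key all the way down and let go, 39 mm (11 mm proud).
- red_key (a joint): Downward travel of the latch under that key, m: 0 = up (as at the start), 0.007 = all the way down; it counts as down from 0.0045. It slides at about 2.5 N and stays where it is pushed. Its soft top gives by a further 1 mm for each 1.5 N (at most 7 mm, then hard) and springs back, so the top face must be pushed about 9 to 11 mm below its starting height (2.5 to 6 N) to bring the key all the way down.
- yellow_timer: Bench timer of the yellow key: a low white plastic box 90 long (its x) x 62 wide (its y) x 28 mm tall on rubber feet, loose on the table, about 220 g, so it can be pushed about or lifted. Origin: centre of its underside; z up. A green-grey display lies in its top at the -x end; the one round start key, yellow, stands out of its top 16 mm from the middle towards +x.
- yellow_key_top (a point): Centre of the top face of the yellow start key, a flat-topped round key 34 mm in diameter; moves with it. At the start it is 46 mm above the table (18 mm proud of the box); with the key all the way down and let go, 39 mm (11 mm proud).
- yellow_key (a joint): Downward travel of the latch under that key, m: 0 = up (as at the start), 0.007 = all the way down; it counts as down from 0.0045. It slides at about 2.5 N and stays where it is pushed. Its soft top gives by a further 1 mm for each 1.5 N (at most 7 mm, then hard) and springs back, so the top face must be pushed about 9 to 11 mm below its starting height (2.5 to 6 N) to bring the key all the way down.
- blue_timer: Bench timer of the blue key: a low white plastic box 90 long (its x) x 62 wide (its y) x 28 mm tall on rubber feet, loose on the table, about 220 g, so it can be pushed about or lifted. Origin: centre of its underside; z up. A green-grey display lies in its top at the -x end; the one round start key, blue, stands out of its top 16 mm from the middle towards +x.
- blue_key_top (a point): Centre of the top face of the blue start key, a flat-topped round key 34 mm in diameter; moves with it. At the start it is 46 mm above the table (18 mm proud of the box); with the key all the way down and let go, 39 mm (11 mm proud).
- blue_key (a joint): Downward travel of the latch under that key, m: 0 = up (as at the start), 0.007 = all the way down; it counts as down from 0.0045. It slides at about 2.5 N and stays where it is pushed. Its soft top gives by a further 1 mm for each 1.5 N (at most 7 mm, then hard) and springs back, so the top face must be pushed about 9 to 11 mm below its starting height (2.5 to 6 N) to bring the key all the way down.
- dish: Bystander: closed clear culture dish 60 mm in diameter, 15 mm tall, 40 g, loose. Origin: centre of its underside.
- cap: Bystander: blue screw cap lying on the table, 34 mm in diameter, 14 mm tall, loose. Origin: centre of its underside.
- rack: Bystander: white foam rack 80 (x) x 200 (y) x 45 mm holding three capped clear tubes, 124 mm tall overall, loose as one piece. Origin: centre of its underside.
- jar: Bystander: closed jar 66 mm in diameter, 85 mm tall, 200 g, loose. Origin: centre of its underside.
Not all that is in view belongs to the job. What is shaped like the blue_timer but purple is not meant.

How it is judged (in metres and radians):
On the way, in this order (a step that is already met when the one before it is completed fails the run):
1. the red key is pressed down, the others still up (value of joint red_key above 0.0045 m and value of joint each of yellow_key, blue_key below 0.0025 m), for 0.2 s.
2. then the yellow key is pressed down, the blue still up (value of joint each of red_key, yellow_key above 0.0045 m and value of joint blue_key below 0.0025 m), for 0.2 s.
3. then the blue key is pressed down (value of joint each of red_key, yellow_key, blue_key above 0.0045 m), for 0.2 s.
At the end, for the whole second after the job is handed in: All three keys are down by more than 4.5 mm of their 7 mm; the timers stand flat and at rest within 15 mm of where they were, and so do the dish, cap, rack and jar (all of step 3 and distance of each of red_timer, yellow_timer, blue_timer, dish, cap, rack, jar from where it was at the start of the episode below 0.015 m and angle between each of red_timer, yellow_timer, blue_timer's own z axis and vertical below 0.1 rad and linear speed of each of red_timer, yellow_timer, blue_timer below 0.02 m/s); the robot touches nothing.
It fails at once if a key is pressed (over 2.5 mm) before the one that comes before it in the order is down ((value of joint yellow_key above 0.0025 m and value of joint red_key below 0.0045 m) or (value of joint blue_key above 0.0025 m and value of joint yellow_key below 0.0045 m)).
It fails at once if a timer is pressed hard (over 20 N) (contact force between any of the fingers, the arm and red_timer above 20 N or contact force between any of the fingers, the arm and yellow_timer above 20 N or contact force between any of the fingers, the arm and blue_timer above 20 N).
It fails at once if a timer is lifted by more than 6 mm (height (world z) of any of red_timer, yellow_timer, blue_timer above 0.006 m).
It fails at once if a timer is shifted by more than 15 mm or tipped by more than 0.25 rad (distance of any of red_timer, yellow_timer, blue_timer from where it was at the start of the episode above 0.015 m or angle between any of red_timer, yellow_timer, blue_timer's own z axis and vertical above 0.25 rad).
It fails at once if the dish, cap, rack or jar is moved by more than 15 mm (distance of any of dish, cap, rack, jar from where it was at the start of the episode above 0.015 m).
It also fails if it takes over 54 s, if anything falls off the work surface, if the arm or the gripper's body presses on something with over 40 N, if the wrist force passes 120 N, or if a joint passes its speed limit or range.

ROBOT

A 6-joint arm with a two-finger parallel gripper is mounted at the origin on the work surface. World frame = base frame: x ahead of the robot, y to its left, z up, the work surface at z = 0. Lengths are in m, angles in degrees, forces in N, time in s.
With the tool pointing down it reaches from about 0.3 to 0.75 m from the base axis. Payload 8.5 kg.
Tool frame: the origin (TCP) lies at the very end of the fingers, on their centre line; the grasp point (between the pads) lies 19 mm behind it; z points along the fingers, y is the direction in which the jaws open and shut (so a half turn about z gives the same grasp; the last joint's range is limited). The gripper opens to 85 mm and grips with 20 to 120 N. Pads are 22 mm wide; open, the fingers measure 114 mm over their backs; the gripper's body (76 mm by 85 mm) begins 54 mm behind the grasp point. The pads swing forward as they close: fully open they stand 13 mm farther back than shut.
Start: joints at [-75.476, 21.807, 74.336, -0, 83.858, -12.336], TCP at [0.248, -0.491, 0.231] pointing down, gripper open.
Joint ranges: [-178.18, 178.18], [-50.72, 133.34], [12.68, 142.11], [-81.47, 261.47], [9.98, 163.14], [-165.26, 165.26]. Speed limits (degrees/s): [136.94, 136.94, 180, 180, 180, 180].

INTERFACE

Orientations are given as a 3x3 rotation matrix whose columns are the frame's x, y, z axes.
In Python, from rig import env, vision, close_job, spotter gives the robot as it stands. The module is installed in compiled form; this text tells all that it offers.
- The arm moves only by the tool jog_arm, never from a script. Its argument "plan" is a list that holds one entry, the list of rows, each a list of 6 numbers: the shift along the tool's x, y, z in units of 40 mm (1.0 is 40 mm), then the turn, a rotation vector about the tool's x, y, z in units of 0.15 rad (1.0 is 0.15 rad). A call has 1 to 10 rows; each row shifts and turns the commanded pose from where the row before left it, along the tool's axes as they then stand; what a row does not reach is not made up. A row lasts 1/10 s, in which the tool goes at most 50 mm and 8.59 degrees, less where a joint would pass 70% of its speed; a pose out of reach is approached as far as the arm can. A call with a number of a shift or a turn outside -1 to 1 is refused whole. A call with a gripper value outside its range is refused whole. "grip" is the opening, from -1 (shut) to 1 (fully open), set as the call begins (left out, the last holds). The fingers move at their own pace and stop on an object; "squeeze" is the grip in N (left out, the last holds). Time passes only in rows, so rows that do not move let the fingers close. It gives the time, the measured TCP pose, the force and the opening at its end, in the units of the state.
- env.observe(): the state, without advancing time (a new reading comes with each control period).
- vision.get_image(name): name is "scene" or "top" or "wrist"; returns (picture, depth): 480x640x3 uint8, red, green, blue; 480x640 float32, m along the optical axis (not along the pixel's ray), 0 where there is no reading.
- vision.camera_info(name): a dict with "fx", "fy", "cx", "cy" (pixels), "k1" (the pictures are not rectified: a ray, as slopes to the right and down, at radius r is drawn at 1 + k1 r^2 times it, then the intrinsics apply), "rvec" (rotation vector, rad) and "tvec" (3), from world to camera coordinates, as OpenCV has them. Camera axes: x right, y down, z forward; pixel columns grow to the right and rows downward; lengths in m; the calibration is good to about 2 mm. A picture is of the moment at which its call begins: read the wrist's pose just before it. camera_info takes no time and is no camera call; for the wrist camera it gives the pose at the moment of the call.
- close_job(): hands the job in, once; it reports no verdict.
Trained networks look in the newest picture that a camera, given by its name, has taken for a name from the list of things; names that differ only in an ending like _2 or _b are one class to them, and where a whole thing is asked for, a point or a joint stands for the part that bears it (a point fixed in the world has none). Each returns a list of dicts, best first, with "score" (0 to 1); they miss things now and then, are a little off and sometimes report something else, mostly with a low value. They report only what shows in the picture. A call takes as long as a camera call. They do not tell look-alikes from the thing itself.
- spotter.trace(camera, query): "pixels" (480x640 bool, what is visible of it) and "rect" ([left, top, right, bottom] in pixels, round what is visible of it).
The state is a dict: "time_s": time; "q": joint angles; "qvel": joint speeds; "joint_efforts": joint torques, N m; "position": TCP position; "tool_rot": TCP orientation; "ft_force": force on the tool from outside, world axes, zero at the start; "wrist_torque": the same for the moment, N m; "grip_width": finger opening in m.
Only numpy, scipy, OpenCV 4.12 (cv2) and the standard library are available. Lean on these libraries where they do the work, as an engineer would, in place of code of your own. Each camera call takes 0.05 s, during which the arm holds its last target.

## Working session

There is one attempt and no reset: what is moved stays moved. The work goes in short steps, Python scripts to look and compute and a tool call to move; the robot and the scene stay as the last step left them, time stands still between calls to the robot, and variables do not carry over. Pictures are saved under pics/ and viewed, and the job is handed in when it is done.

Besides the shell and the picture viewer there is one more tool, called after "Emit:" by a JSON object that holds its "method" and its "body", one argument or row to a line. jog_arm: Moves the arm, as the interface text tells. Its arguments: {"type":"object","properties":{"plan":{"type":"array"},"grip":{"type":"number"},"squeeze":{"type":"number"}},"required":["plan"]}

```bash
mkdir -p pics; cat > h.py <<'E'
import numpy as np,cv2
from rig import env,vision,spotter
def save(n,f):
    p,d=vision.get_image(n); cv2.imwrite('pics/'+f,p[:,:,::-1]); np.save('pics/'+f+'.npy',d); return p,d
def K(ci): return np.array([[ci['fx'],0,ci['cx']],[0,ci['fy'],ci['cy']],[0,0,1.]])
def rays(ci,px):
    pts=np.array(px,float).reshape(-1,1,2)
    u=cv2.undistortPoints(pts,K(ci),np.array([ci['k1'],0,0,0,0.])).reshape(-1,2)
    R=cv2.Rodrigues(np.array(ci['rvec'],float))[0]; t=np.array(ci['tvec'],float).ravel()
    d=np.c_[u,np.ones(len(u))]@R   # R^T d
    return -R.T@t,d
def atz(ci,px,z):
    o,d=rays(ci,px); s=(z-o[2])/d[:,2]; return o+d*s[:,None]
def depthpt(ci,px,dep):
    o,d=rays(ci,px); return o+d*np.array(dep).reshape(-1,1)
E
python3 - <<'E'
from h import *
for n in ['top','scene','wrist']:
    save(n,n+'0.png'); print(n,vision.camera_info(n))
    if n!='wrist':
      for q in ['red_key_top','yellow_key_top','blue_key_top','blue_timer']:
        for r in spotter.trace(n,q)[:5]: print(n,q,round(r['score'],2),r['rect'])
print(env.observe())
E
```

```text
top {'fx': 492.45721755711855, 'fy': 492.45721755711855, 'cx': 327.1354482469181, 'cy': 236.3114764969621, 'k1': -0.12156400847402009, 'rvec': array([ 2.14721855, -2.12788811,  0.16295929]), 'tvec': array([0.00835788, 0.55204612, 0.8717309 ])}
top yellow_key_top 0.51 [194.5, 256.8, 212.7, 274.3]
top blue_key_top 0.83 [337.0, 348.7, 355.0, 368.3]
top blue_key_top 0.22 [192.5, 257.5, 214.1, 275.8]
top blue_timer 0.97 [309.7, 325.8, 367.9, 376.0]
top blue_timer 0.84 [298.1, 241.4, 345.2, 291.3]
top blue_timer 0.55 [370.4, 281.0, 425.1, 331.8]
scene {'fx': 623.0019837716515, 'fy': 623.0019837716515, 'cx': 315.64312950615835, 'cy': 242.23856987762514, 'k1': -0.06786720902460308, 'rvec': array([ 2.08936204,  1.29532453, -0.48716915]), 'tvec': array([-0.23617538, -0.31009272,  1.32285723])}
scene red_key_top 0.57 [168.0, 302.7, 192.6, 327.0]
scene yellow_key_top 0.52 [423.9, 181.9, 445.5, 203.5]
scene blue_key_top 0.86 [318.5, 230.7, 342.9, 252.9]
scene blue_key_top 0.78 [248.8, 170.8, 265.9, 188.5]
scene blue_key_top 0.77 [207.5, 229.5, 229.7, 249.0]
scene blue_timer 0.9 [233.7, 173.0, 292
[... 452 characters left out ...]
280e-04,
        8.38584073e+01, -1.23377509e+01]), 'qvel': array([-0.01190983, -0.00542978,  0.03033065,  0.00707023, -0.01115592,
        0.01489247]), 'joint_efforts': array([-2.11672676e-03, -4.48111868e+01, -2.31373286e+01, -2.16965891e-04,
        6.29503302e-04,  6.60319245e-06]), 'position': array([ 0.24848251, -0.49062817,  0.23130092]), 'tool_rot': array([[ 8.92102540e-01,  4.51832997e-01, -8.50965648e-06],
       [ 4.51832997e-01, -8.92102538e-01,  7.09448276e-05],
       [ 2.44637279e-05, -6.71350045e-05, -9.99999997e-01]]), 'ft_force': array([-0.14126335,  0.15213387,  0.01652279]), 'wrist_torque': array([-0.04312156, -0.02072369, -0.03331279]), 'grip_width': 0.0853810577496182}
```

View pics/top0.png

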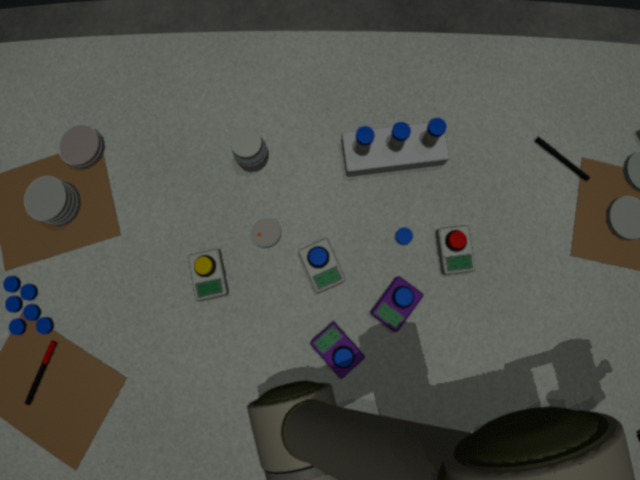

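View pics/scene0.png

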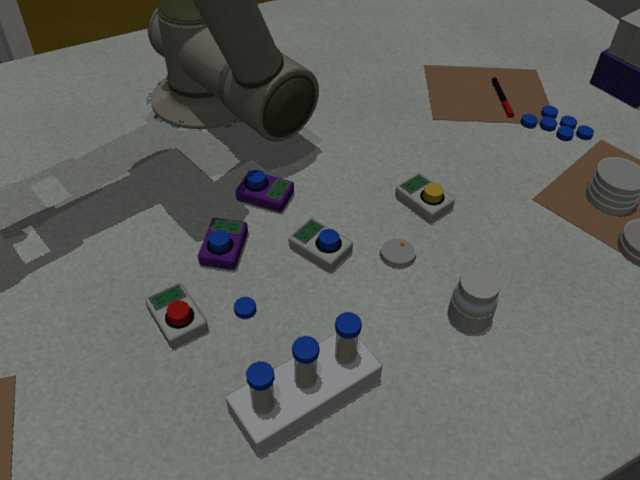

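View pics/wrist0.png

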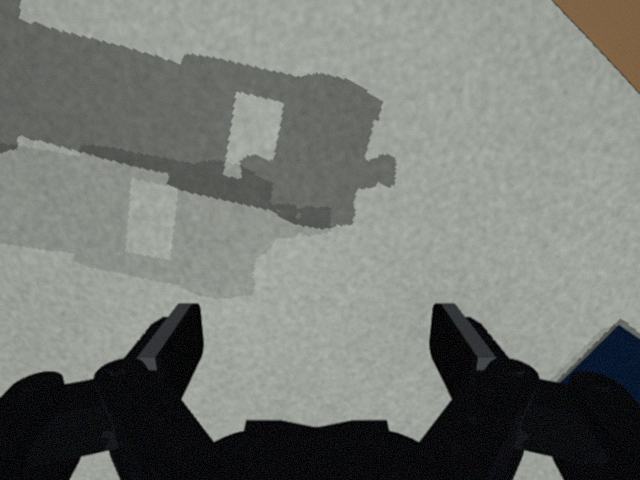

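Top view: the red key is at (456,240) and the yellow key at (204,266). The blue candidates are the white box at (318,257), the purple boxes at (403,297) and (344,357), the loose cap at (404,236), the tube caps along (365–436,132), and the caps at far left. I choose the white box at (318,257), and will now measure it and crop close.

```bash
cat > m.py <<'E'
from h import *
seeds={'top':{'red':(456,240),'yellow':(204,266),'blue':(318,257),'purp1':(403,297)},'scene':{'red':(179,313),'yellow':(433,193),'blue':(329,240),'purp1':(219,240)}}
R={}
for n in seeds:
    p=cv2.imread(f'pics/{n}0.png'); ci=vision.camera_info(n); hsv=cv2.cvtColor(p,cv2.COLOR_BGR2HSV); d=np.load(f'pics/{n}0.png.npy')
    for c,s in seeds[n].items():
        h0=hsv[s[1],s[0]].astype(int); H=hsv.astype(int)
        dh=np.abs(H[:,:,0]-h0[0]); dh=np.minimum(dh,180-dh)
        v0=np.median(H[s[1]-2:s[1]+3,s[0]-2:s[0]+3,2])
        for lab,m in (('all',(dh<12)&(H[:,:,1]>130)),('top',(dh<12)&(H[:,:,1]>130)&(H[:,:,2]>v0*0.85))):
            k,L,st,ce=cv2.connectedComponentsWithStats(m.astype(np.uint8)); i=L[s[1],s[0]]
            g=L==i; dd=d[g]; ys,xs=np.nonzero(g)
            P=depthpt(ci,np.c_[xs,ys],dd); P=P[dd>0]
            tp=P[P[:,2]>0.038]
            print(n,c,lab,st[i],ce[i].round(1),'z46:',atz(ci,[ce[i]],.046)[0].round(4),'depth med',np.median(P,0).round(4), 'topC',((tp.min(0)+tp.max(0))/2).round(4) if len(tp) else None,len(tp))
p=cv2.imread('pics/top0.png'); s=cv2.imread('pics/scene0.png')
a=cv2.resize(p[225:305,180:480],None,fx=2.6,fy=2.6,interpolation=2); b=cv2.resize(s[160:355,140:460],(a.shape[1],320),interpolation=2)
cv2.imwrite('pics/crop.png',np.vstack([a,b]))
E
python3 m.py
```

```text
top red all [447 231  20  19 297] [456.2 240. ] z46: [ 0.5466 -0.2274  0.046 ] depth med [ 0.5467 -0.2275  0.0458] topC [ 0.5477 -0.2303  0.0453] 250
top red top [450 231  17  17 205] [457.7 239.1] z46: [ 0.5484 -0.2303  0.046 ] depth med [ 0.5485 -0.2305  0.0463] topC [ 0.5486 -0.2307  0.0463] 205
top yellow all [194 256  20  20 309] [203.8 265.4] z46: [0.495  0.2413 0.046 ] depth med [0.4954 0.2419 0.0458] topC [0.4957 0.244  0.0453] 250
top yellow top [195 257  16  16 208] [202.4 264.7] z46: [0.4962 0.2441 0.046 ] depth med [0.4958 0.2442 0.0464] topC [0.4967 0.2442 0.0468] 208
top blue all [308 247  20  20 304] [317.7 256.3] z46: [0.514  0.0305 0.046 ] depth med [0.5145 0.03   0.046 ] topC [0.5148 0.03   0.0449] 264
top blue top [310 248  16  17 207] [317.7 255.9] z46: [0.5149 0.0304 0.046 ] depth med [0.5146 0.03   0.0465] topC [0.5145 0.0307 0.0467] 207
top purp1 all [393 287  21  20 322] [403.  296.4] z46: [ 0.4417 -0.1262  0.046 ] depth med [ 0.4424 -0.1262  0.0458] topC [ 0.4426 -0.1264  0.0452] 261
top purp1 top [396 288  17  17 216] [403.7 296.4] z46: [ 0.4418 -0.1274  0.0
[... 567 characters left out ...]
33.5 189.1] z46: [0.4948 0.2414 0.046 ] depth med [0.4952 0.241  0.0459] topC [0.4943 0.2416 0.0455] 182
scene blue all [317 229  23  23 402] [328.3 239.9] z46: [0.5212 0.0237 0.046 ] depth med [0.519  0.0255 0.0446] topC [0.5149 0.0274 0.0436] 305
scene blue top [319 229  20  15 228] [328.3 236. ] z46: [0.5136 0.0277 0.046 ] depth med [0.513  0.0273 0.0459] topC [0.5134 0.0285 0.0456] 228
scene purp1 all [209 230  22  23 417] [219.3 241.1] z46: [ 0.4482 -0.1318  0.046 ] depth med [ 0.4466 -0.1313  0.0449] topC [ 0.4414 -0.1303  0.0438] 317
scene purp1 top [209 231  20  14 229] [218.6 237.4] z46: [ 0.4402 -0.1299  0.046 ] depth med [ 0.4403 -0.1298  0.046 ] topC [ 0.4403 -0.1293  0.046 ] 229
```

View pics/crop.png

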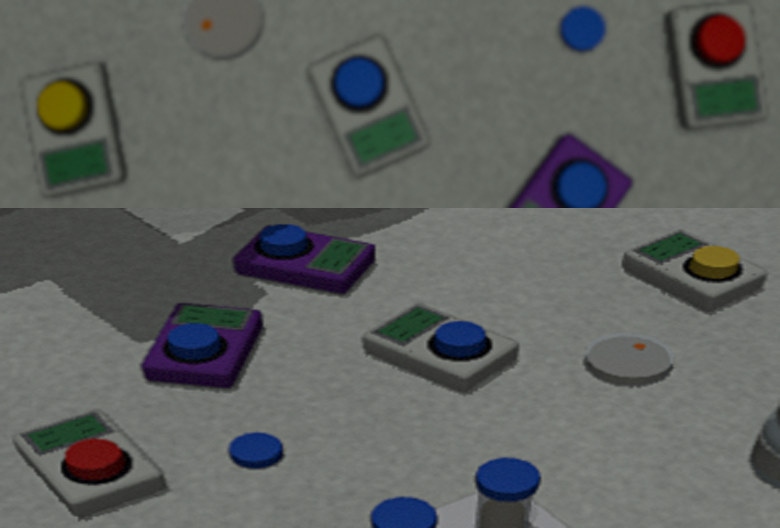

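The crop confirms it: the white box with the blue key at (318,257) is the blue timer, both purple boxes are decoys, and the cap is a lone disc. Next I shut the fingers and move over the red key.

Emit:
{"method": "jog_arm", "body": {
  "plan": [
    [[0.96,-0.24,0.2,0,0,0],[0.96,-0.24,0.2,0,0,0],[0.96,-0.24,0.2,0,0,0],[0.96,-0.24,0.2,0,0,0],[0.96,-0.24,0.2,0,0,0],[0.96,-0.24,0.2,0,0,0],[0.96,-0.24,0.2,0,0,0],[0.96,-0.24,0.2,0,0,0],[0.96,-0.24,0.2,0,0,0],[0.96,-0.24,0.2,0,0,0]]
  ],
  "grip": -1
}}

```text
time_s: 1.55
position: [0.5488, -0.2303, 0.1511]
tool_rot: [[0.892, 0.452, 0.0], [0.452, -0.892, -0.0], [0.0, 0.0, -1.0]]
ft_force: [1.3, -1.3, -0.0]
grip_width: -0.0001
```

Emit:
{"method": "jog_arm", "body": {
  "plan": [
    [[0,0,0,0,0,0],[0,0,0,0,0,0],[0,0,0,0,0,0],[0,0,0,0,0,0]]
  ]
}}

```text
time_s: 1.95
position: [0.5471, -0.2325, 0.1517]
tool_rot: [[0.893, 0.45, 0.0], [0.45, -0.893, -0.0], [0.0, 0.001, -1.0]]
ft_force: [-0.3, 0.4, -1.0]
grip_width: 0.0001
```

```bash
python3 - <<'E'
from h import *
o=env.observe();ci=vision.camera_info('wrist');p,d=save('wrist','w1.png')
hsv=cv2.cvtColor(p,cv2.COLOR_RGB2HSV).astype(int)
m=((hsv[:,:,0]<8)|(hsv[:,:,0]>172))&(hsv[:,:,1]>150)&(hsv[:,:,2]>60)
ys,xs=np.nonzero(m&(d>0)); P=depthpt(ci,np.c_[xs,ys],d[ys,xs]); P=P[P[:,2]>.043]
print(len(P),P.min(0),P.max(0),o['position'],o['ft_force'])
E
```

```text
1839 [ 0.53177382 -0.24842099  0.0430289 ] [ 0.56447254 -0.21570063  0.04684971] [ 0.54710837 -0.23249823  0.15171488] [-0.34610547  0.44453917 -1.03861775]
```

View pics/w1.png

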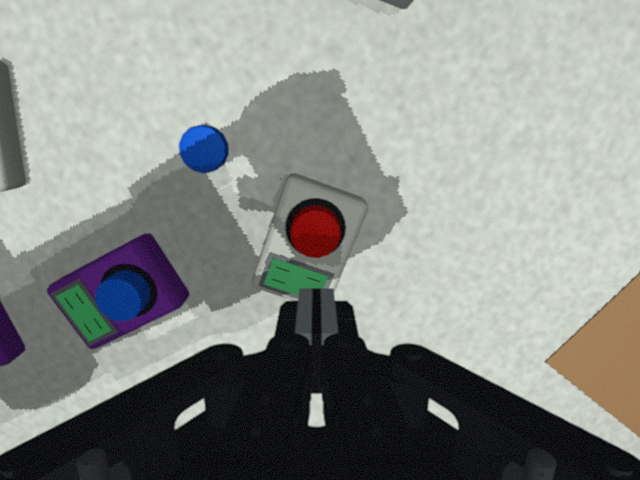

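The wrist view puts the red key at (315,230), world (0.548, −0.232), within 1 mm of the TCP. I descend to just above it.

Emit:
{"method": "jog_arm", "body": {
  "plan": [
    [[0,0,0.6,0,0,0],[0,0,0.7,0,0,0],[0,0,0.6,0,0,0],[0,0,0.3,0,0,0],[0,0,0.15,0,0,0],[0,0,0.1,0,0,0],[0,0,0,0,0,0],[0,0,0,0,0,0],[0,0,0,0,0,0]]
  ]
}}

```text
time_s: 2.9
position: [0.548, -0.2317, 0.0541]
tool_rot: [[0.892, 0.452, 0.001], [0.452, -0.892, -0.001], [0.001, 0.001, -1.0]]
ft_force: [0.5, 1.4, 0.1]
grip_width: -0.0002
```

Emit:
{"method": "jog_arm", "body": {
  "plan": [
    [[0,0,0.1,0,0,0],[0,0,0.1,0,0,0],[0,0,0,0,0,0],[0,0,0,0,0,0],[0,0,0,0,0,0]]
  ]
}}

```text
time_s: 3.4
position: [0.5477, -0.2315, 0.0454]
tool_rot: [[0.892, 0.452, -0.0], [0.452, -0.892, 0.0], [-0.0, -0.0, -1.0]]
ft_force: [-0.5, 0.2, 0.1]
grip_width: -0.0003
```

Emit:
{"method": "jog_arm", "body": {
  "plan": [
    [[0,0,0.05,0,0,0],[0,0,0.05,0,0,0],[0,0,0.05,0,0,0],[0,0,0.05,0,0,0],[0,0,0,0,0,0],[0,0,0,0,0,0],[0,0,0,0,0,0]]
  ]
}}

```text
time_s: 4.1
position: [0.5477, -0.2315, 0.0374]
tool_rot: [[0.892, 0.452, 0.0], [0.452, -0.892, -0.0], [0.0, 0.0, -1.0]]
ft_force: [0.1, 0.3, 2.7]
grip_width: 0.0003
```

```bash
python3 - <<'E'
from h import *
o=env.observe();print(o['position'],o['ft_force'])
ci=vision.camera_info('wrist')
for i in range(3):
    save('wrist','x.png');o=env.observe();print(o['position'],o['ft_force'])
E
```

```text
[ 0.54772207 -0.23150676  0.03738655] [0.12088414 0.28072849 2.68208012]
[ 0.54771859 -0.23152074  0.03737558] [0.10041123 0.03747466 2.42492755]
[ 0.54771471 -0.23151577  0.03737868] [-0.28226329  0.19167371  1.93420632]
[ 0.54771049 -0.23150965  0.03736168] [-1.00119097 -0.89615436  2.82922007]
```

Emit:
{"method": "jog_arm", "body": {
  "plan": [
    [[0,0,0.03,0,0,0],[0,0,0.02,0,0,0],[0,0,0,0,0,0],[0,0,0,0,0,0],[0,0,0,0,0,0]]
  ]
}}

```text
time_s: 4.75
position: [0.5477, -0.2315, 0.0355]
tool_rot: [[0.892, 0.452, 0.0], [0.452, -0.892, -0.0], [0.0, 0.0, -1.0]]
ft_force: [-0.7, 0.8, 5.5]
grip_width: 0.0002
```

Emit:
{"method": "jog_arm", "body": {
  "plan": [
    [[0,0,-0.2,0,0,0],[0,0,-0.5,0,0,0],[0,0,-0.6,0,0,0],[0,0,-0.6,0,0,0],[0,0,-0.6,0,0,0],[0,0,0,0,0,0],[0,0,0,0,0,0],[0,0,0,0,0,0]]
  ]
}}

```text
time_s: 5.55
position: [0.5472, -0.2312, 0.1341]
tool_rot: [[0.892, 0.452, -0.002], [0.452, -0.892, 0.001], [-0.001, -0.002, -1.0]]
ft_force: [-0.6, 0.5, 0.6]
grip_width: 0.0001
```

```bash
python3 - <<'E'
from h import *
o=env.observe();ci=vision.camera_info('wrist');p,d=save('wrist','w2.png')
hsv=cv2.cvtColor(p,cv2.COLOR_RGB2HSV).astype(int)
m=((hsv[:,:,0]<8)|(hsv[:,:,0]>172))&(hsv[:,:,1]>150)&(hsv[:,:,2]>60)
ys,xs=np.nonzero(m&(d>0)); P=depthpt(ci,np.c_[xs,ys],d[ys,xs])
print(len(P),np.percentile(P[:,2],[20,50,80]),np.median(P,0),o['position'],o['ft_force'])
E
```

```text
2170 [0.03707621 0.03775008 0.03834243] [ 0.54888375 -0.23112517  0.03775008] [ 0.54716064 -0.23119303  0.13414996] [-0.55215121  0.51789366  0.57052565]
```

Red is down: the top reads 38 mm, and the force peaked at 5.5 N. Next I move over yellow.

Emit:
{"method": "jog_arm", "body": {
  "plan": [
    [[0.35,-0.93,0,0,0,0],[0.35,-0.93,0,0,0,0],[0.35,-0.93,0,0,0,0],[0.35,-0.93,0,0,0,0],[0.35,-0.93,0,0,0,0],[0.35,-0.93,0,0,0,0],[0.35,-0.93,0,0,0,0],[0.35,-0.93,0,0,0,0],[0.35,-0.93,0,0,0,0],[0.35,-0.93,0,0,0,0]]
  ]
}}

```text
time_s: 6.6
position: [0.5038, 0.1651, 0.1345]
tool_rot: [[0.892, 0.452, -0.002], [0.452, -0.892, -0.0], [-0.002, -0.001, -1.0]]
ft_force: [0.4, -0.4, 0.6]
grip_width: 0.0002
```

Emit:
{"method": "jog_arm", "body": {
  "plan": [
    [[0.35,-0.93,0,0,0,0],[0.35,-0.93,0,0,0,0],[0,0,0,0,0,0],[0,0,0,0,0,0],[0,0,0,0,0,0],[0,0,0,0,0,0]]
  ]
}}

```text
time_s: 7.2
position: [0.4961, 0.2415, 0.1351]
tool_rot: [[0.893, 0.45, -0.001], [0.45, -0.893, -0.0], [-0.001, -0.0, -1.0]]
ft_force: [-0.5, -0.5, -0.3]
grip_width: 0.0
```

```bash
python3 - <<'E'
from h import *
o=env.observe();ci=vision.camera_info('wrist');p,d=save('wrist','w3.png')
hsv=cv2.cvtColor(p,cv2.COLOR_RGB2HSV).astype(int)
m=(abs(hsv[:,:,0]-26)<8)&(hsv[:,:,1]>150)&(hsv[:,:,2]>60)
ys,xs=np.nonzero(m&(d>0)); P=depthpt(ci,np.c_[xs,ys],d[ys,xs]); P=P[(P[:,2]>.043)]
print(len(P),P.min(0),P.max(0),(P.min(0)+P.max(0))/2,o['position'],o['ft_force'])
E
```

```text
2050 [0.48005921 0.22635988 0.04300735] [0.51231552 0.25961209 0.04739931] [0.49618736 0.24298598 0.04520333] [0.49609562 0.24151482 0.13508993] [-0.54089318 -0.45385037 -0.25804441]
```

View pics/w3.png

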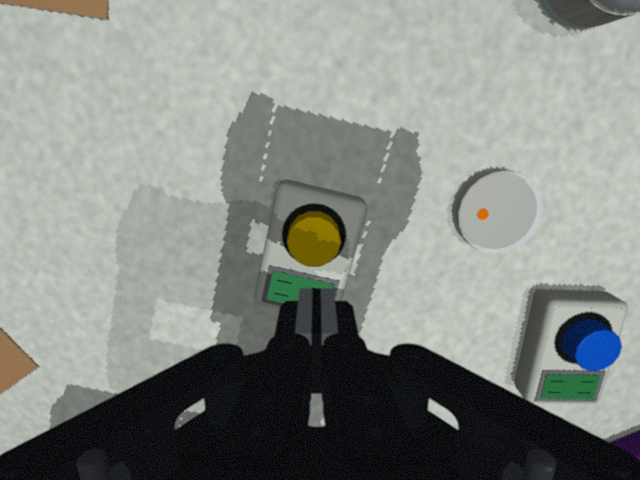

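The yellow key shows at (314,236), world (0.496, 0.243), about 1 mm off the TCP. I descend on it.

Emit:
{"method": "jog_arm", "body": {
  "plan": [
    [[0,0,0.5,0,0,0],[0,0,0.6,0,0,0],[0,0,0.5,0,0,0],[0,0,0.3,0,0,0],[0,0,0.15,0,0,0],[0,0,0.1,0,0,0],[0,0,0.05,0,0,0],[0,0,0,0,0,0],[0,0,0,0,0,0],[0,0,0,0,0,0]]
  ]
}}

```text
time_s: 8.25
position: [0.496, 0.2427, 0.0478]
tool_rot: [[0.892, 0.452, 0.001], [0.452, -0.892, 0.0], [0.001, 0.0, -1.0]]
ft_force: [0.5, 0.6, 0.3]
grip_width: -0.0002
```

Emit:
{"method": "jog_arm", "body": {
  "plan": [
    [[0,0,0.05,0,0,0],[0,0,0.05,0,0,0],[0,0,0.05,0,0,0],[0,0,0.05,0,0,0],[0,0,0.05,0,0,0],[0,0,0,0,0,0],[0,0,0,0,0,0],[0,0,0,0,0,0]]
  ]
}}

```text
time_s: 9.05
position: [0.4961, 0.2427, 0.0374]
tool_rot: [[0.892, 0.452, 0.0], [0.452, -0.892, 0.0], [0.001, 0.0, -1.0]]
ft_force: [0.7, 1.8, 2.5]
grip_width: 0.0
```

Emit:
{"method": "jog_arm", "body": {
  "plan": [
    [[0,0,0.03,0,0,0],[0,0,0.02,0,0,0],[0,0,0,0,0,0],[0,0,0,0,0,0],[0,0,0,0,0,0]]
  ]
}}

```text
time_s: 9.55
position: [0.4961, 0.2427, 0.0356]
tool_rot: [[0.892, 0.452, 0.001], [0.452, -0.892, 0.0], [0.001, 0.0, -1.0]]
ft_force: [1.0, 0.5, 4.5]
grip_width: 0.0003
```

Emit:
{"method": "jog_arm", "body": {
  "plan": [
    [[0,0,-0.2,0,0,0],[0,0,-0.5,0,0,0],[0,0,-0.6,0,0,0],[0,0,-0.6,0,0,0],[0,0,-0.6,0,0,0],[0,0,0,0,0,0],[0,0,0,0,0,0],[0,0,0,0,0,0]]
  ]
}}

```text
time_s: 10.35
position: [0.4951, 0.2424, 0.1342]
tool_rot: [[0.892, 0.452, -0.003], [0.452, -0.892, -0.001], [-0.003, -0.001, -1.0]]
ft_force: [-0.2, -0.8, -0.5]
grip_width: -0.0002
```

```bash
python3 - <<'E'
from h import *
o=env.observe();ci=vision.camera_info('wrist');p,d=save('wrist','w4.png')
hsv=cv2.cvtColor(p,cv2.COLOR_RGB2HSV).astype(int)
m=(abs(hsv[:,:,0]-26)<8)&(hsv[:,:,1]>150)&(hsv[:,:,2]>60)
ys,xs=np.nonzero(m&(d>0)); P=depthpt(ci,np.c_[xs,ys],d[ys,xs])
print(len(P),np.percentile(P[:,2],[20,50,80]),np.median(P,0),o['position'],o['ft_force'])
E
```

```text
2173 [0.03707945 0.03775501 0.03835817] [0.49699123 0.24353181 0.03775501] [0.49510298 0.24237504 0.13417863] [-0.24921247 -0.76015968 -0.47918306]
```

Yellow is down too (38 mm, 4.5 N). Next I move over blue.

Emit:
{"method": "jog_arm", "body": {
  "plan": [
    [[-0.33,0.83,0,0,0,0],[-0.33,0.83,0,0,0,0],[-0.33,0.83,0,0,0,0],[-0.33,0.83,0,0,0,0],[-0.33,0.83,0,0,0,0],[-0.34,0.82,0,0,0,0],[0,0,0,0,0,0],[0,0,0,0,0,0],[0,0,0,0,0,0],[0,0,0,0,0,0]]
  ]
}}

```text
time_s: 11.4
position: [0.5144, 0.0303, 0.1351]
tool_rot: [[0.891, 0.453, -0.001], [0.453, -0.891, 0.0], [-0.0, -0.0, -1.0]]
ft_force: [-0.6, 0.0, 0.1]
grip_width: -0.0001
```

```bash
python3 - <<'E'
from h import *
o=env.observe();ci=vision.camera_info('wrist');p,d=save('wrist','w5.png')
hsv=cv2.cvtColor(p,cv2.COLOR_RGB2HSV).astype(int)
m=(abs(hsv[:,:,0]-108)<8)&(hsv[:,:,1]>150)&(hsv[:,:,2]>60)
ys,xs=np.nonzero(m&(d>0)); P=depthpt(ci,np.c_[xs,ys],d[ys,xs]); P=P[(P[:,2]>.043)&(np.hypot(P[:,0]-.514,P[:,1]-.029)<.03)]
print(len(P),P.min(0),P.max(0),(P.min(0)+P.max(0))/2,o['position'],o['ft_force'])
E
```

```text
2045 [0.49883732 0.0127991  0.04300351] [0.53096283 0.04565048 0.04795529] [0.51490008 0.02922479 0.0454794 ] [0.51443211 0.03031635 0.13508919] [-0.55802986  0.02238719  0.05099645]
```

View pics/w5.png

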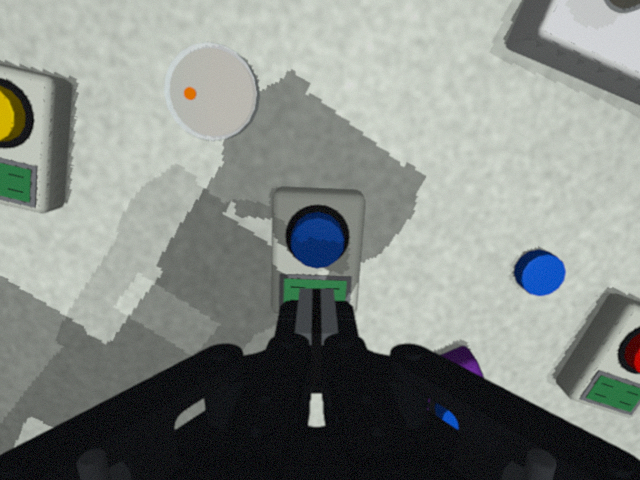

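The blue key on the white box is at (318,240), world (0.515, 0.029), centred under the fingers.

Emit:
{"method": "jog_arm", "body": {
  "plan": [
    [[0,0,0.5,0,0,0],[0,0,0.6,0,0,0],[0,0,0.5,0,0,0],[0,0,0.3,0,0,0],[0,0,0.15,0,0,0],[0,0,0.1,0,0,0],[0,0,0.05,0,0,0],[0,0,0,0,0,0],[0,0,0,0,0,0],[0,0,0,0,0,0]]
  ]
}}

```text
time_s: 12.45
position: [0.5149, 0.0293, 0.0477]
tool_rot: [[0.892, 0.452, 0.001], [0.452, -0.892, -0.0], [0.001, 0.0, -1.0]]
ft_force: [-0.5, 0.7, -0.2]
grip_width: -0.0003
```

Emit:
{"method": "jog_arm", "body": {
  "plan": [
    [[0,0,0.05,0,0,0],[0,0,0.05,0,0,0],[0,0,0.05,0,0,0],[0,0,0.05,0,0,0],[0,0,0.05,0,0,0],[0,0,0,0,0,0],[0,0,0,0,0,0],[0,0,0,0,0,0]]
  ]
}}

```text
time_s: 13.25
position: [0.5149, 0.0293, 0.0375]
tool_rot: [[0.892, 0.452, 0.001], [0.452, -0.892, -0.0], [0.0, 0.0, -1.0]]
ft_force: [1.6, -0.1, 1.9]
grip_width: -0.0002
```

Emit:
{"method": "jog_arm", "body": {
  "plan": [
    [[0,0,0.03,0,0,0],[0,0,0.02,0,0,0],[0,0,0,0,0,0],[0,0,0,0,0,0],[0,0,0,0,0,0]]
  ]
}}

```text
time_s: 13.75
position: [0.5149, 0.0293, 0.0355]
tool_rot: [[0.892, 0.452, 0.001], [0.452, -0.892, -0.0], [0.001, 0.0, -1.0]]
ft_force: [2.9, -0.3, 4.9]
grip_width: -0.0
```

Emit:
{"method": "jog_arm", "body": {
  "plan": [
    [[0,0,-0.2,0,0,0],[0,0,-0.5,0,0,0],[0,0,-0.6,0,0,0],[0,0,-0.7,0,0,0],[0,0,-0.8,0,0,0],[0,0,-0.8,0,0,0],[0,0,-0.6,0,0,0],[0,0,0,0,0,0],[0,0,0,0,0,0],[0,0,0,0,0,0]]
  ]
}}

```text
time_s: 14.75
position: [0.5139, 0.0295, 0.2022]
tool_rot: [[0.892, 0.452, -0.003], [0.452, -0.892, 0.0], [-0.002, -0.002, -1.0]]
ft_force: [0.4, 0.3, -0.2]
grip_width: -0.0003
```

```bash
python3 - <<'E'
from h import *
o=env.observe();ci=vision.camera_info('wrist');p,d=save('wrist','w6.png')
hsv=cv2.cvtColor(p,cv2.COLOR_RGB2HSV).astype(int); H=hsv[:,:,0]
for n,h,c in (('red',0,(.5478,-.2318)),('yellow',26,(.496,.243)),('blue',108,(.5149,.0293))):
    dh=np.minimum(abs(H-h),180-abs(H-h))
    ys,xs=np.nonzero((dh<9)&(hsv[:,:,1]>150)&(hsv[:,:,2]>60)&(d>0)); P=depthpt(ci,np.c_[xs,ys],d[ys,xs]); P=P[(np.hypot(P[:,0]-c[0],P[:,1]-c[1])<.03)]
    if len(P): print(n,len(P),np.median(P,0))
print(o['position'],o['ft_force'],o['time_s'])
a=cv2.imread('pics/scene0.png');s,_=save('scene','scene1.png');
df=cv2.absdiff(a,s[:,:,::-1]); cv2.imwrite('pics/both.png',np.hstack([s[120:460,130:520,::-1],df[120:460,130:520]*2]))
E
```

```text
red 1192 [ 0.5481987  -0.22701069  0.03735711]
yellow 1771 [0.49700724 0.24026973 0.03781903]
blue 1396 [0.51512213 0.02986658 0.03771252]
[0.51389273 0.0294725  0.20219211] [ 0.41321315  0.34051758 -0.23014352] 14.75
```

View pics/both.png

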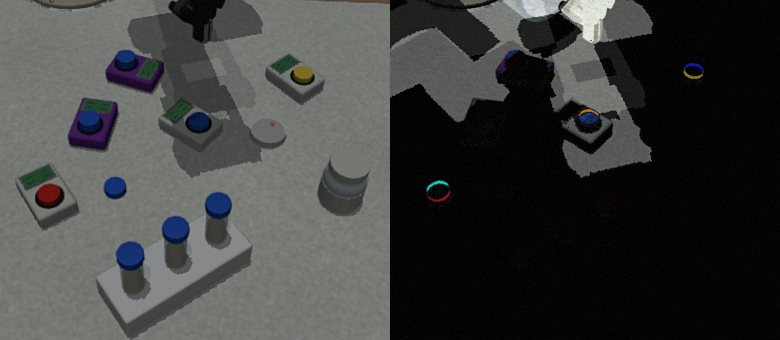

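All three keys read down. The difference picture shows only the key tops, shadows and arm changed; the timers, dish, cap, rack and jar have not moved.

```bash
python3 -c "
from rig import close_job; print(close_job())"
```

```text
the job is handed in; nothing more can be done
None
```

I pressed the red key, then the yellow, then the blue on the three white timers with the fingers shut. I left the two purple look-alikes alone. Each press stopped at a TCP height of about 35.5 mm, with at most about 5.5 N upward read at the end of a press (limit 20 N).

Last checks, with the hand lifted to 0.20 m and clear of everything, at about 14.8 s of the 54 s allowed:
- **Keys:** all three tops measured about 37.4–37.8 mm, down from 46 mm. That is about 1 mm below the nominal 39 mm. I put it down to the camera: the median includes some of the key's side, and calibration is only good to about 2 mm.
- **Scene:** the before/after difference picture showed only the key tops, shadows and arm changed, so the timers, dish, cap, rack and jar had not visibly moved.
- **Not checked:** the latch joints can't be read directly and the hand-in gave no verdict, so "down" rests on the measured heights. The force readings had about 1 N of noise, plus a sideways reading of up to 2.9 N while blue was held down.

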